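# Hold a spring clip open over a board's edge

## Robot

A 6-joint arm with a two-finger parallel gripper is mounted at the origin on the work surface. World frame = base frame: x ahead of the robot, y to its left, z up, the work surface at z = 0. Lengths are in m, angles in rad, forces in N, time in s.
With the tool pointing down it reaches from about 0.375 to 0.75 m from the base axis. Payload 9 kg.
Tool frame: the origin (TCP) lies on the centre line of the jaws, within the pads' length; the fingertips stand 19 mm ahead of it and the grasp point (between the pads) is the TCP; z points along the fingers, y is the direction in which the jaws open and shut (so a half turn about z gives the same grasp; the last joint's range is limited). The gripper opens to 85 mm and grips with 20 to 120 N. Pads are 22 mm wide; open, the fingers measure 114 mm over their backs; the gripper's body (76 mm by 85 mm) begins 54 mm behind the grasp point. The pads swing forward as they close: fully open they stand 13 mm farther back than shut.
Start: joints at [1.038, 0.104, 0.097, 1.564, 0, 1.353], TCP at [0.186, 0.571, 0.25] pointing down, gripper open.
Joint ranges: [-2.99, 2.99], [-0.84, 1.86], [-1.1, 1.16], [-1.84, 2.11], [-1.51, 1.56], [-3.14, 3.14]. Speed limits (rad/s): [2.22, 2.22, 2.57, 3.14, 3.14, 3.14].

## Interface

Orientations are given as [roll, pitch, yaw] about the fixed x, y, z axes, in that order (R = Rz(yaw) Ry(pitch) Rx(roll)).
In Python, from cell import manip gives the robot as it stands.
- The arm moves only by the shell command python3 -m creep 'ROWS'. ROWS is text: rows parted by semicolons, each of 7 numbers parted by spaces: the opening, from -1 (shut) to 1 (fully open), then the shift along the tool's x, y, z in m, then the turn, a rotation vector about the tool's x, y, z in degrees. In form: grip x y z rx ry rz; .... A call has 1 to 8 rows; each row shifts and turns the commanded pose from where the row before left it, along the tool's axes as they then stand; what a row does not reach is not made up. A row lasts 1/12 s, in which the tool goes at most 41.7 mm and 7.16 degrees, less where a joint would pass 70% of its speed; a pose out of reach is approached as far as the arm can. A call with a gripper value outside its range is refused whole. The fingers move at their own pace and stop on an object; the grip force is fixed at half the most. Time passes only in rows, so rows that do not move let the fingers close. It gives the time, the measured TCP pose, the force and the opening at its end, in the units of the state.
- manip.sense(): the state, without advancing time (a new reading comes with each control period).
- manip.grab_frame(name): name is "scene" or "top" or "wrist"; returns a dict with "color" (384x512x3 uint8, red, green, blue), "depth" (384x512 float32, m along the optical axis (not along the pixel's ray), 0 where there is no reading), "K" (3x3 intrinsics, pixels), "rvec" (rotation vector, rad) and "tvec" (3), from world to camera coordinates, as OpenCV has them. Camera axes: x right, y down, z forward; pixel columns grow to the right and rows downward; lengths in m; the calibration is good to about 2 mm. The wrist camera is an equidistant fisheye: a pixel r from the principal point sees the ray r / f radians off the axis. A picture is of the moment at which its call begins.
- manip.close_job(): hands the job in, once; it reports no verdict.
Trained networks look in the newest picture that a camera, given by its name, has taken for a name from the list of things; names that differ only in an ending like _2 or _b are one class to them, and where a whole thing is asked for, a point or a joint stands for the part that bears it (a point fixed in the world has none). Each returns a list of dicts, best first, with "conf" (0 to 1); they miss things now and then, are a little off and sometimes report something else, mostly with a low value. They report only what shows in the picture. A call takes as long as a camera call.
- manip.look_for(camera, label): "at" ([column, row] in pixels, amid what is visible of it).
- manip.masks_of(camera, label): "mask" (384x512 bool, what is visible of it) and "at" ([column, row] in pixels, amid what is visible of it).
- manip.landmark_of(camera, label): "at" ([column, row] in pixels: a listed point, or the origin of a listed thing).
The state is a dict: "time_s": time; "joint_pos": joint angles; "joint_velocities": joint speeds; "tau": joint torques, N m; "ee_pos": TCP position; "ee_rot": TCP orientation; "contact_force": force on the tool from outside, world axes, zero at the start; "torque": the same for the moment, N m; "grip_width": finger opening in m.
Only numpy, scipy, OpenCV 4.12 (cv2) and the standard library are available. Lean on these libraries where they do the work, as an engineer would, in place of code of your own. Each camera call takes 0.05 s, during which the arm holds its last target. There are 200 camera calls.

## Task

Take the spring clip by its handles, slide it along its rack and out through the open end (the overhanging lips stop it being lifted straight up), then hold it upright, jaws down and squeezed wide open, around the middle of the standing circuit board's top edge: one jaw on each side, between the two connectors, tips a centimetre or more below the edge, the clip not touching the board or its holder. Finish while still holding it gaping there; do not let it close, put it down or let go, and leave the other things on the bench where they are.

Things in the scene. Friction and masses are not known exactly. Their poses are not given: they have to be found in the camera images.
- clip: Spring clip, about 70 g: two black plastic levers, 18 mm wide, on a steel pivot bar 10 x 44 x 10 mm. It stands in the rack, jaws down and shut. Origin: middle of the bar; z up the handles (tops 57 mm above the origin, jaw tips 46 mm below), y along the bar, x the way the levers move. Squeezing the handles together along x opens the jaws. Handles rest about 50 mm apart over their outer tops
- grip (a point): Point between the clip's handles, 40 mm above its origin, a good height to squeeze: 5 N starts opening, 10 N reaches the stop, 20 N or more keeps it there. At the stop the handles' outer faces are vertical, parallel and 26 mm apart, the jaw tips gape 20 mm and the jaw arms above them 27 mm
- rack: Fixed aluminium rack, a covered channel 130 long x 70 wide x 74 mm high, open at its -x end only. Origin: centre of its underside; x along the channel, z up. The clip's bar lies on two ledges, so the clip's origin rests at z 60 mm; its jaws hang in the 24 mm gap between the ledges. The clip's x axis lies along the channel (within 0.03 rad)
- mouth (a point): Middle of the channel's open end, 65 mm to -x of the rack's origin, at z 60 mm (axes as the rack's). Two lips overhang the bar (undersides z 69, tops z 74 mm, 30 mm gap for the handles), leaving 4 mm of play above the bar. The clip is free to lift once its origin is over 5 mm outside this point
- board: Fixed green circuit board standing upright in a grey holder 44 x 124 x 16 mm. Origin: centre of the holder's underside; z up, x normal to the board, y along its edge. Board 3 mm thick, 110 mm long, top edge at z 88 mm. Two black connectors on its -x face, 22 long, 14 high, 10 mm deep, centred 35 mm either side of the middle, tops 4 mm below the edge
- edge (a point): Middle of the board's top edge (axes as the board's), at z 88 mm. The edge is bare for 24 mm either side of it and 35 mm downward
- tip_a (a point): Inner bottom corner of the jaw on the clip's +x side, at mid width
- lever_a (a joint): Turn of that (+x) lever: 0 = jaws shut, 0.22 rad = fully open at the stop; the two levers are geared to move equally
- tip_b (a point): Inner bottom corner of the jaw on the clip's -x side, at mid width
- lever_b (a joint): Turn of that (-x) lever: 0 = jaws shut, 0.22 rad = fully open at the stop; the two levers are geared to move equally
- spool_a: White solder spool, 52 mm across, 30 mm high; a bystander. Origin at its underside
- spool_b: White solder spool, 52 mm across, 30 mm high; a bystander. Origin at its underside
- spool_c: White solder spool, 52 mm across, 30 mm high; a bystander. Origin at its underside
- tape: Black ring of tape, 72 mm across, 18 mm high; a bystander. Origin at its underside
- jar: Small amber jar, 40 mm across, 42 mm high; a bystander. Origin at its underside
- phone: Opened handset lying flat, 145 x 71 x 8 mm; a bystander. Origin at its underside
- driver: Screwdriver, 160 mm long, lying flat; a bystander

How it is judged:
By the outcome, as a careful person would: the job done as asked, in the order asked, and still so for the second after the job is handed in, while the arm keeps its last pose, push and grip.
It also fails if it takes over 43 s, if anything falls off the work surface, if the arm or the gripper's body presses on something with over 40 N, if the wrist force passes 120 N, or if a joint passes its speed limit or range.

## Working session

There is one attempt and no reset: what is moved stays moved. The work goes in short steps, Python scripts to look and compute and a shell command to move; the robot and the scene stay as the last step left them, time stands still between calls to the robot, and variables do not carry over. Pictures are saved under pics/ and viewed, about 8 in all and at most 12, crops included, and the job is handed in when it is done.

```bash
mkdir -p pics; ls; cat > h.py <<'E'
import numpy as np, cv2
from cell import manip
from scipy.spatial.transform import Rotation as R
def save(n,fn): 
    f=manip.grab_frame(n); cv2.imwrite('pics/'+fn,f['color'][:,:,::-1]); return f
def cloud(f):
    d=f['depth']; K=f['K']; v,u=np.mgrid[0:d.shape[0],0:d.shape[1]]
    P=np.stack([(u-K[0,2])/K[0,0]*d,(v-K[1,2])/K[1,1]*d,d],-1)
    Rm=cv2.Rodrigues(np.array(f['rvec'],float))[0]; W=(P-np.array(f['tvec']).ravel())@Rm
    W[d==0]=np.nan; return W
def ray_at_z(f,px,z):
    K=f['K'];Rm=cv2.Rodrigues(np.array(f['rvec'],float))[0];t=np.array(f['tvec']).ravel()
    c=-Rm.T@t; r=Rm.T@np.array([(px[0]-K[0,2])/K[0,0],(px[1]-K[1,2])/K[1,1],1]); return c+r*(z-c[2])/r[2]
E
python3 - <<'E'
from h import *
np.set_printoptions(precision=4,suppress=True)
ims=[]
for n in ['top','scene']:
    f=save(n,n+'0.png'); ims.append(f['color'][:,:,::-1]); W=cloud(f)
    print(n,'cam',-cv2.Rodrigues(np.array(f['rvec'],float))[0].T@np.array(f['tvec']).ravel())
    for l,z in [('clip',.06),('rack',0),('mouth',.06),('board',0),('edge',.088),('grip',.1),('spool_a',0),('tape',0),('jar',0),('phone',0),('driver',0)]:
        for r in manip.landmark_of(n,l)[:3]:
            print(l,round(r['conf'],2),np.round(r['at']),ray_at_z(f,r['at'],z))
print(manip.sense())
E
```

```text
pics
top cam [ 0.4224 -0.0031  1.2607]
clip 0.73 [332. 187.] [ 0.5745 -0.2156  0.06  ]
rack 0.79 [331. 181.] [ 0.5994 -0.223   0.    ]
board 0.87 [182. 185.] [0.592  0.2028 0.    ]
board 0.24 [246. 199.] [0.5502 0.0208 0.    ]
edge 0.59 [176. 180.] [0.5938 0.2051 0.088 ]
grip 0.59 [332. 182.] [ 0.5824 -0.2078  0.1   ]
spool_a 0.87 [301. 139.] [ 0.7212 -0.1405  0.    ]
spool_a 0.71 [248. 198.] [0.5507 0.0151 0.    ]
spool_a 0.63 [245. 168.] [0.6394 0.0227 0.    ]
tape 0.56 [250. 242.] [0.427  0.0103 0.    ]
tape 0.37 [244. 163.] [0.6523 0.0267 0.    ]
jar 0.69 [210. 129.] [0.7554 0.1236 0.    ]
phone 0.61 [100. 214.] [0.5111 0.4341 0.    ]
phone 0.38 [328. 202.] [ 0.5369 -0.2133  0.    ]
driver 0.78 [402. 214.] [ 0.5028 -0.4226  0.    ]
driver 0.34 [210. 131.] [0.748  0.1239 0.    ]
scene cam [ 1.514  -0.4578  0.8444]
clip 0.77 [190. 221.] [ 0.571  -0.2176  0.06  ]
rack 0.8 [192. 239.] [ 0.5859 -0.2219  0.    ]
mouth 0.74 [192. 212.] [ 0.5366 -0.1973  0.06  ]
mouth 0.72 [191. 221.] [ 0.5741 -0.2147  0.06  ]
edge 0.86 [314. 178.] [0.5886 0.2046 0.088 ]
edge 0.38 [188. 211.] [ 0.5579 -0
[... 302 characters left out ...]
0.66 [193. 234.] [ 0.5613 -0.2121  0.    ]
phone 0.75 [351. 171.] [0.5029 0.4265 0.    ]
driver 0.68 [119. 244.] [ 0.5038 -0.4247  0.    ]
driver 0.34 [311. 202.] [0.5973 0.1929 0.    ]
driver 0.34 [314. 181.] [0.4966 0.2702 0.    ]
{'time_s': 1.2, 'joint_pos': array([ 1.0383,  0.1041,  0.0973,  1.5639, -0.    ,  1.3531]), 'joint_velocities': array([-0.0013,  0.001 , -0.0007, -0.0004,  0.0002, -0.    ]), 'tau': array([  0.0001, -55.6757,  50.3771,   0.0006,  -0.0005,   0.    ]), 'ee_pos': array([0.1858, 0.5705, 0.2503]), 'ee_rot': array([3.1415, 0.    , 2.8268]), 'contact_force': array([0.1806, 1.0361, 0.618 ]), 'torque': array([ 0.0291, -0.008 , -0.0173]), 'grip_width': 0.08528200701434856}
```

View pics/top0.png

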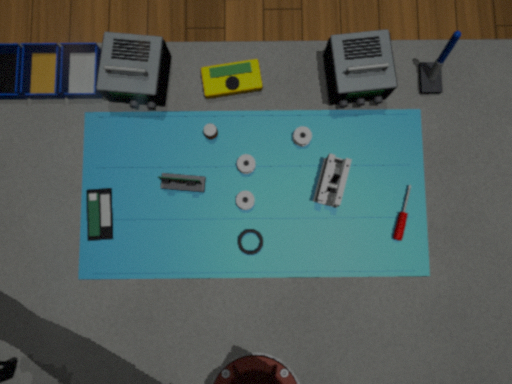

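View pics/scene0.png

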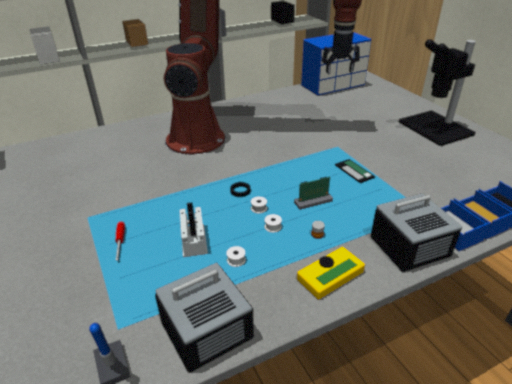

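Top view: rack at about (333,180), with its axis tilted and its open end towards the robot. The board is at (182,183). I'll go above the rack.

```bash
for i in 1; do python3 -m creep '1 -.025 -.026 0 0 0 0;1 -.025 -.026 0 0 0 0;1 -.025 -.026 0 0 0 0;1 -.025 -.026 0 0 0 0;1 -.025 -.026 0 0 0 0;1 -.025 -.026 0 0 0 0;1 -.025 -.026 0 0 0 0;1 -.025 -.026 0 0 0 0'
python3 -m creep '1 -.025 -.026 0 0 0 0;1 -.025 -.026 0 0 0 0;1 -.025 -.026 0 0 0 0;1 -.025 -.026 0 0 0 0;1 -.025 -.026 0 0 0 0;1 -.025 -.026 0 0 0 0;1 -.025 -.026 0 0 0 0;1 -.025 -.026 0 0 0 0'
python3 -m creep '1 -.025 -.026 0 0 0 0;1 -.025 -.026 0 0 0 0;1 -.025 -.026 0 0 0 0;1 -.025 -.026 0 0 0 0;1 -.025 -.026 0 0 0 0;1 -.025 -.026 0 0 0 0;1 -.025 -.026 0 0 0 0;1 0 0 0 0 0 7'
python3 -m creep '1 0 0 0 0 0 7;1 0 0 0 0 0 7;1 0 0 0 0 0 7;1 0 0 0 0 0 7;1 0 0 0 0 0 7;1 0 0 0 0 0 7;1 0 0 0 0 0 7;1 0 0 0 0 0 7'
python3 -m creep '1 0 0 0 0 0 7;1 0 0 0 0 0 7;1 0 0 0 0 0 7;1 0 0 0 0 0 7;1 0 0 0 0 0 0;1 0 0 0 0 0 0'
done
python3 - <<'E'
from h import *
f=save('wrist','w1.png'); np.savez('w1.npz',**f); print(f['K'],f['rvec'],f['tvec']); print(manip.sense()['joint_pos'])
for l in ['clip','grip','mouth','rack','tip_a']:
    print(l,[(round(r['conf'],2),np.round(r['at'],1)) for r in manip.landmark_of('wrist',l)[:2]])
E
```

```text
time_s: 1.87
ee_pos: [0.3119, 0.3094, 0.2505]
ee_rot: [3.141, 0.001, 2.827]
contact_force: [1.2, -0.1, 0.0]
grip_width: 0.0851
time_s: 2.53
ee_pos: [0.4378, 0.0493, 0.2506]
ee_rot: [3.141, 0.001, 2.826]
contact_force: [0.5, 0.4, 0.8]
grip_width: 0.0859
time_s: 3.2
ee_pos: [0.5486, -0.1813, 0.2482]
ee_rot: [-3.141, -0.001, 2.704]
contact_force: [0.7, -0.5, 0.6]
grip_width: 0.0849
time_s: 3.87
ee_pos: [0.5474, -0.1761, 0.2503]
ee_rot: [3.142, -0.0, 1.721]
contact_force: [-0.1, 0.2, 0.0]
grip_width: 0.0852
time_s: 4.37
ee_pos: [0.5474, -0.1761, 0.2503]
ee_rot: [3.141, -0.0, 1.242]
contact_force: [0.1, 0.8, -0.6]
grip_width: 0.0852
[[297.31863964   0.         256.54398935]
 [  0.         297.31863964 189.14861114]
 [  0.           0.           1.        ]] [-2.80824337  0.46545775  0.06922324] [-0.57511452 -0.03000654  0.38386702]
[-5.38655848e-01  2.74653547e-02  1.75637723e-02  1.56081356e+00
  1.00069995e-04  1.36002394e+00]
clip [(0.62, array([293.6, 192.5]))]
grip [(0.91, array([297.1, 203.3]))]
mouth [(0.73, array([250.6, 195.5]))]
rack [(0.65, array([302.6, 179.1]))]
tip_a [(0.73, array([291.1, 183.2]))]
```

View pics/w1.png

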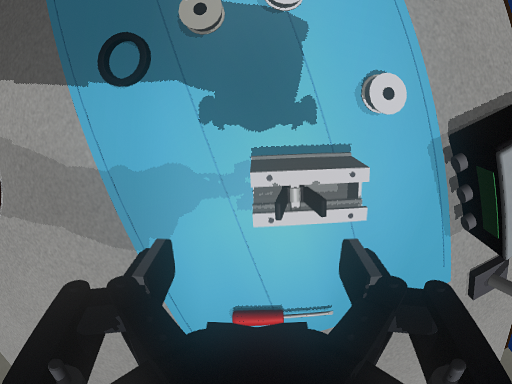

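Wrist view: the rack spans columns 252–370 and rows 150–227, and the clip's handles are at about (280,205) and (318,203). The mouth is on the left at column 252. Next I'll measure with the depth image.

```bash
cat >> h.py <<'E'
def fcloud(f):
    d=f['depth']; K=f['K']; v,u=np.mgrid[0:d.shape[0],0:d.shape[1]]
    a=(u-K[0,2])/K[0,0]; b=(v-K[1,2])/K[1,1]; th=np.hypot(a,b); k=np.tan(np.minimum(th,1.4))/np.maximum(th,1e-9)
    P=np.stack([a*k*d,b*k*d,d],-1); Rm=cv2.Rodrigues(np.array(f['rvec'],float))[0]; W=(P-np.array(f['tvec']).ravel())@Rm
    W[d==0]=np.nan; return W
E
python3 - <<'E'
from h import *
np.set_printoptions(precision=4,suppress=True)
f=dict(np.load('w1.npz')); W=fcloud(f)
print('table z',np.nanmedian(W[100:140,330:350,2]))
roi=np.zeros(W.shape[:2],bool); roi[140:240,235:385]=1
z=W[...,2]
print(np.histogram(z[roi],bins=np.arange(-.01,.14,.006)))
lip=roi&(abs(z-.074)<.004)
p=W[lip][:,:2]; r=cv2.minAreaRect((p*1000).astype(np.float32)); print('lips',lip.sum(),r,np.median(W[lip][:,2]))
box=cv2.boxPoints(r); print(box)
m=roi&(z>.085)
c=W[m]; print('handles',m.sum(),c.min(0),c.max(0))
a=np.radians(r[2]); 
for ang in (a,a-np.pi/2):
    e=np.array([np.cos(ang),np.sin(ang)]); print(ang,(c[:,:2]@e).min(),(c[:,:2]@e).max(), (np.array(r[0])/1000)@e)
h=c[c[:,2]>.112]; n,l=cv2.connectedComponents((roi&(z>.108)).astype(np.uint8))
for i in range(1,n):
    q=W[l==i]
    if len(q)>8: print(i,len(q),np.median(q,0),q.min(0),q.max(0),cv2.minAreaRect((q[:,:2]*1000).astype(np.float32)))
E
```

```text
table z 0.002977855614652806
(array([   0,  470, 7041,  970,  124,  127,  126,  127,  153,  148,  290,
        632,  332,  440, 3311,   50,   60,   77,   79,   83,  213,   59,
          0,    0,    0]), array([-0.01 , -0.004,  0.002,  0.008,  0.014,  0.02 ,  0.026,  0.032,
        0.038,  0.044,  0.05 ,  0.056,  0.062,  0.068,  0.074,  0.08 ,
        0.086,  0.092,  0.098,  0.104,  0.11 ,  0.116,  0.122,  0.128,
        0.134,  0.14 ]))
lips 3513 ((594.7014770507812, -221.15896606445312), (63.41376876831055, 130.18081665039062), 74.31625366210938) 0.07622807984163402
[[ 523.4633 -234.0896]
 [ 648.7972 -269.2811]
 [ 665.9397 -208.2283]
 [ 540.6057 -173.0369]]
handles 589 [ 0.5531 -0.2292  0.0851] [ 0.6047 -0.1802  0.2519]
1.297063314151102 -0.059163466274881664 -0.01311434949227518 -0.05216081208265405
-0.27373301264379446 0.5904741529835067 0.639922274787724 0.6323451468620256
1 163 [ 0.5989 -0.2188  0.1149] [ 0.5939 -0.2292  0.1081] [ 0.6047 -0.2112  0.1175] ((599.2564086914062, -219.7073516845703), (18.138914108276367, 7.179698944091797), 74.26884460449219)
2 139 [ 0.5584 -0.2079  0.1154] [ 0.5531 -0.2171  0.1081] [ 0.5633 -0.2004  0.1172] ((558.509033203125, -208.8462677001953), (17.114408493041992, 7.237597942352295), 72.76799011230469)
3 9 [ 0.5953 -0.1814  0.2513] [ 0.5931 -0.1821  0.2509] [ 0.5972 -0.1802  0.2519] ((595.08251953125, -181.29476928710938), (0.3712817132472992, 4.475860595703125), 64.52571105957031)
```

```bash
python3 -m creep '1 0 0 0 0 0 -3.3;1 -.0143 .0205 0 0 0 0;1 -.0143 .0205 .02 0 0 0;1 0 0 .03 0 0 0;1 0 0 .03 0 0 0;1 0 0 .02 0 0 0;1 0 0 0 0 0 0;1 0 0 0 0 0 0'
python3 - <<'E'
from h import *
np.set_printoptions(precision=4,suppress=True)
f=save('wrist','w2.png'); np.savez('w2.npz',**f); W=fcloud(f); s=manip.sense(); print(s['ee_pos'],s['ee_rot'])
T=R.from_euler('xyz',s['ee_rot']).as_matrix(); Q=(W-s['ee_pos'])@T
z=W[...,2]; m=(z>.1)&(z<.122)&(np.linalg.norm(W[...,:2]-[.579,-.2143],axis=-1)<.036)
n,l=cv2.connectedComponents(m.astype(np.uint8))
for i in range(1,n):
    q=W[l==i]
    if len(q)>20: t=Q[l==i]; print(len(q),q.min(0),q.max(0),'tool',t.min(0),t.max(0),np.argwhere(l==i).mean(0))
print(np.nanpercentile(z[(abs(z-.075)<.006)],50))
E
```

```text
time_s: 5.33
ee_pos: [0.5784, -0.2143, 0.1497]
ee_rot: [-3.14, -0.001, 1.297]
contact_force: [0.4, 0.3, 1.0]
grip_width: 0.0854
[ 0.5793 -0.2148  0.1515] [3.1408 0.0001 1.2967]
521 [ 0.5922 -0.2295  0.1001] [ 0.6048 -0.2105  0.117 ] tool [-0.0089  0.015   0.0345] [0.01   0.0243 0.0513] [223.7121 290.3205]
517 [ 0.5529 -0.2184  0.1002] [ 0.5652 -0.1994  0.1172] tool [-0.009  -0.0257  0.0343] [ 0.0093 -0.0161  0.0513] [224.5822 223.8801]
0.07614354595180603
```

View pics/w2.png

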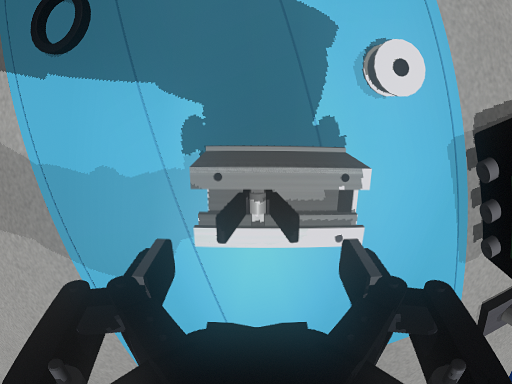

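The clip is centred between the fingers: tool x ±9 mm, y ±25 mm. Now I'll descend and squeeze.

```bash
python3 -m creep '1 0 0 .02 0 0 0;1 0 0 .02 0 0 0;1 0 0 .01 0 0 0;1 0 0 0 0 0 0;-1 0 0 0 0 0 0;-1 0 0 0 0 0 0;-1 0 0 0 0 0 0;-1 0 0 0 0 0 0'
python3 -m creep '-1 0 0 0 0 0 0;-1 0 0 0 0 0 0;-1 0 0 0 0 0 0;-1 0 0 0 0 0 0;-1 0 0 0 0 0 0;-1 0 0 0 0 0 0'
```

```text
time_s: 6.05
ee_pos: [0.5802, -0.2154, 0.1025]
ee_rot: [3.138, 0.001, 1.296]
contact_force: [-0.7, 0.1, 10.8]
grip_width: 0.0387
time_s: 6.55
ee_pos: [0.5799, -0.2155, 0.1037]
ee_rot: [3.139, 0.001, 1.296]
contact_force: [-7.2, 2.2, 15.7]
grip_width: 0.0236
```

```bash
python3 -m creep '-1 0 0 -.003 0 0 0;-1 0 0 0 0 0 0;-1 0 0 0 0 0 0'
python3 - <<'E'
from h import *
np.set_printoptions(precision=4,suppress=True)
f=save('wrist','w3.png'); np.savez('w3.npz',**f); W=fcloud(f); s=manip.sense(); print(s['ee_pos'],s['ee_rot'],s['contact_force'],s['torque'],s['grip_width'])
E
```

```text
time_s: 6.8
ee_pos: [0.5794, -0.2149, 0.1038]
ee_rot: [3.141, 0.0, 1.296]
contact_force: [2.2, -0.1, 6.3]
grip_width: 0.0234
[ 0.5795 -0.2149  0.1038] [3.1405 0.0001 1.2962] [0.6892 0.3951 4.4556] [0.0553 0.1274 0.0125] 0.023594736333391937
```

View pics/w3.png

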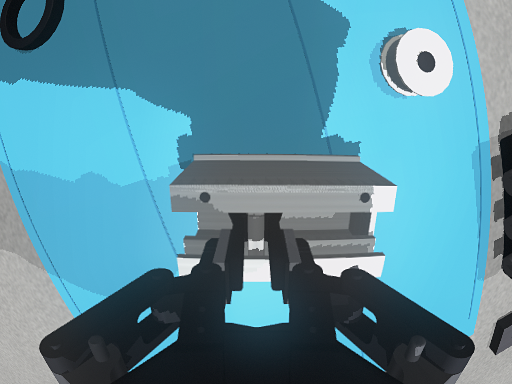

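Wrist view: both handles are upright and parallel between the pads, at columns 237 and 277, so the clip is fully squeezed. I'll raise it a little to float in the 4 mm of play, then slide it out.

```bash
python3 -m creep '-1 0 0 -.0025 0 0 0;-1 0 0 0 0 0 0;-1 0 -.005 0 0 0 0;-1 0 -.008 0 0 0 0'
python3 -m creep '-1 0 -.008 0 0 0 0;-1 0 -.008 0 0 0 0;-1 0 -.008 0 0 0 0'
```

```text
time_s: 7.18
ee_pos: [0.5663, -0.2111, 0.1053]
ee_rot: [-3.141, -0.0, 1.296]
contact_force: [-0.0, 0.5, -0.8]
grip_width: 0.0235
time_s: 7.43
ee_pos: [0.5426, -0.2043, 0.1053]
ee_rot: [-3.141, -0.0, 1.296]
contact_force: [0.6, -0.4, -1.1]
grip_width: 0.0239
```

```bash
python3 -m creep '-1 0 -.01 0 0 0 0;-1 0 -.01 0 0 0 0;-1 0 -.01 0 0 0 0;-1 0 -.01 0 0 0 0;-1 0 -.01 0 0 0 0;-1 0 -.01 0 0 0 0;-1 0 0 0 0 0 0'
python3 -m creep '-1 0 0 -.02 0 0 0;-1 0 0 -.03 0 0 0;-1 0 0 -.03 0 0 0;-1 0 0 -.03 0 0 0;-1 0 0 -.02 0 0 0;-1 0 0 0 0 0 0'
python3 - <<'E'
from h import *
np.set_printoptions(precision=4,suppress=True)
s=manip.sense(); print(s['ee_pos'],s['ee_rot'],s['contact_force'])
f=save('scene','s2.png'); im=f['color'][130:290,130:400,::-1]; cv2.imwrite('pics/s2c.png',cv2.resize(im,None,fx=2.9,fy=2.9,interpolation=2))
for l in ['clip','tip_a','tip_b']: print(l,[(round(r['conf'],2),np.round(r['at'],1)) for r in manip.landmark_of('scene',l)[:3]])
f=save('top','t2.png'); W=cloud(f)
z=W[...,2]; P=W[(abs(W[...,0]-.592)<.06)&(abs(W[...,1]-.203)<.09)]
for lo,hi in((.010,.025),(.08,.096)):
    q=P[(P[:,2]>lo)&(P[:,2]<hi)]; print(len(q),cv2.minAreaRect((q[:,:2]*1000).astype(np.float32)),np.median(q,0))
E
```

```text
time_s: 8.02
ee_pos: [0.4842, -0.1877, 0.1053]
ee_rot: [-3.14, -0.0, 1.296]
contact_force: [-0.4, -0.0, -0.7]
grip_width: 0.0237
time_s: 8.52
ee_pos: [0.4875, -0.1896, 0.2407]
ee_rot: [3.135, 0.002, 1.296]
contact_force: [-0.0, -0.0, -0.1]
grip_width: 0.0237
[ 0.4875 -0.1896  0.2407] [3.1351 0.0022 1.2961] [-0.0014 -0.0171 -0.054 ]
clip [(0.58, array([182.7, 164.1])), (0.49, array([241.8, 189.2]))]
tip_a [(0.55, array([315. , 199.6])), (0.42, array([187.3, 180. ]))]
tip_b [(0.55, array([315. , 199.6])), (0.42, array([187.3, 180. ]))]
480 ((597.891357421875, 200.4558868408203), (123.48587036132812, 44.327552795410156), 84.25877380371094) [0.5917 0.1978 0.0168]
124 ((592.6698608398438, 201.06735229492188), (107.23223114013672, 14.258028030395508), 84.27330017089844) [0.595  0.2005 0.0862]
```

View pics/s2c.png

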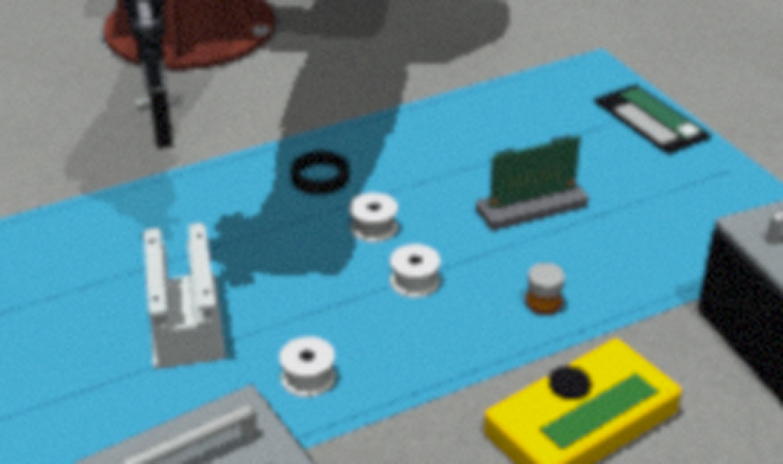

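Scene crop: the clip hangs from the gripper at about (160,120), outside the rack. The bystanders are unmoved and the board stands at (535,185). Next I'll approach the board and measure it closely.

```bash
python3 -m creep '-1 0 0 -.01 0 0 -5;-1 0 0 0 0 0 -5;-1 .015 .004 0 0 0 0;-1 .03 .008 0 0 0 0;-1 .034 .009 0 0 0 0;-1 .034 .009 0 0 0 0;-1 .034 .009 0 0 0 0;-1 .034 .009 0 0 0 0'
python3 -m creep '-1 .034 .009 0 0 0 0;-1 .034 .009 0 0 0 0;-1 .03 .008 0 0 0 0;-1 .02 .005 0 0 0 0;-1 0 0 0 0 0 0;-1 0 0 0 0 0 0'
python3 - <<'E'
from h import *
np.set_printoptions(precision=4,suppress=True)
f=save('wrist','w4.png'); np.savez('w4.npz',**f); W=fcloud(f); s=manip.sense(); print(s['ee_pos'],s['ee_rot'],s['grip_width'])
for l in ['edge','tip_a','tip_b','clip']: print(l,[(round(r['conf'],2),np.round(r['at'],1)) for r in manip.landmark_of('wrist',l)[:3]])
P=W[(abs(W[...,0]-.597)<.06)&(abs(W[...,1]-.203)<.09)]
for lo,hi in((.010,.022),(.065,.086),(.083,.095),(.087,.095)):
    q=P[(P[:,2]>lo)&(P[:,2]<hi)]; 
    if len(q)>5: print(lo,len(q),cv2.minAreaRect((q[:,:2]*1000).astype(np.float32)),np.median(q,0))
E
```

```text
time_s: 9.43
ee_pos: [0.5514, -0.0114, 0.2444]
ee_rot: [-3.14, -0.0, 1.47]
contact_force: [0.5, -0.8, -0.1]
grip_width: 0.023
time_s: 9.93
ee_pos: [0.5937, 0.1022, 0.2441]
ee_rot: [-3.139, 0.0, 1.473]
contact_force: [0.1, -0.3, -0.6]
grip_width: 0.0234
[0.5937 0.1013 0.2445] [-3.1395  0.0003  1.4715] 0.023422749118224024
edge [(0.79, array([252. ,  78.4]))]
tip_a [(0.96, array([239.7, 199.9])), (0.79, array([270.5, 200.1]))]
tip_b [(0.96, array([239.7, 199.9])), (0.79, array([270.5, 200.1]))]
clip [(0.94, array([252.2, 226.7]))]
0.01 2883 ((598.5449829101562, 198.9660186767578), (123.1558837890625, 44.563167572021484), 84.52565002441406) [0.6038 0.1983 0.018 ]
0.065 253 ((592.2039794921875, 203.81309509277344), (100.6419677734375, 12.746601104736328), 82.49113464355469) [0.5924 0.2238 0.0854]
0.083 868 ((593.32373046875, 199.3124237060547), (108.33850860595703, 12.466766357421875), 84.28755950927734) [0.5951 0.1958 0.087 ]
0.087 420 ((593.4159545898438, 199.30319213867188), (108.33850860595703, 12.281381607055664), 84.28755950927734) [0.5974 0.1957 0.09  ]
```

View pics/w4.png

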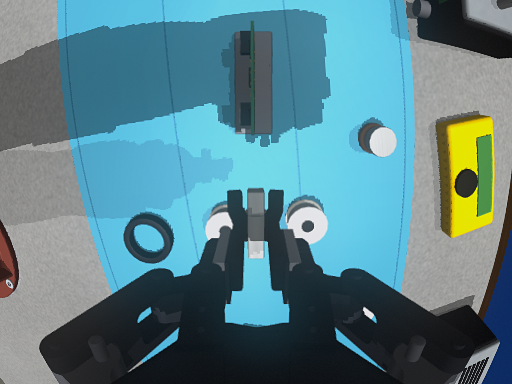

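Wrist view: the jaws gape around the bar at (256,222). The board's edge runs along about (253,25–130), with connectors on its left (-x) side. I'll fit the board plane.

```bash
python3 - <<'E'
from h import *
np.set_printoptions(precision=4,suppress=True)
f=dict(np.load('w4.npz')); W=fcloud(f)
tcp=np.array([.5937,.1018,.2445]); T=R.from_euler('xyz',[-3.1395,.0003,1.4715]).as_matrix(); Q=(W-tcp)@T
c=np.array([.5985,.199]); a=np.radians(84.4); ey=np.array([np.cos(a),np.sin(a)]); ex=np.array([ey[1],-ey[0]])
D=W[...,:2]-c; bx=D@ex; by=D@ey; z=W[...,2]
for lo,hi in((-60,-48),(-20,-8),(-8,8),(8,20),(48,60)):
    m=(by*1e3>lo)&(by*1e3<hi)&(abs(bx)<.02)&(z>.082)&(z<.1); q=bx[m]*1e3
    if m.sum(): print(lo,hi,m.sum(),np.percentile(q,[5,50,95]),np.median(z[m]))
m=(abs(bx)<.02)&(z>.088)&(z<.1); print('by extent',np.percentile(by[m]*1e3,[1,99]))
m=(z>.016)&(z<.022)&(abs(bx)<.03)&(abs(by)<.07); print('table/holder z',np.median(z[m]))
# jaws in tool frame
m=(abs(Q[...,0])<.02)&(abs(Q[...,1])<.03)&(Q[...,2]>.0)&(Q[...,2]<.1)
for lo,hi in((0,.02),(.02,.04),(.04,.06),(.06,.08),(.08,.1)):
    k=m&(Q[...,2]>=lo)&(Q[...,2]<hi)
    for s in(-1,1):
        kk=k&(Q[...,1]*s>0)
        if kk.sum()>5: print('z',lo,hi,s,kk.sum(),np.percentile(Q[kk],[2,98],axis=0).ravel())
E
```

```text
-60 -48 21 [-0.9513 -0.0074  0.945 ] 0.09051616625522238
-20 -8 47 [-1.7701  0.0683  1.0003] 0.09017619296977465
-8 8 67 [-1.7662  0.0587  1.0214] 0.0901226945170807
8 20 47 [-1.7474  0.0841  1.0291] 0.09001009137653455
48 60 17 [-0.8316  0.087   0.9369] 0.09014832806634411
by extent [-53.3114  52.4433]
table/holder z 0.018020137442753686
z 0 0.02 -1 480 [-0.0025 -0.0248  0.0003  0.0113 -0.0072  0.0191]
z 0 0.02 1 504 [-0.0015  0.0063  0.0003  0.0113  0.0245  0.0191]
z 0.02 0.04 -1 787 [-0.0186 -0.0124  0.0219  0.0189 -0.0004  0.0382]
z 0.02 0.04 1 676 [-0.0183  0.0001  0.0216  0.0188  0.0111  0.0384]
z 0.04 0.06 -1 147 [-0.0002 -0.0165  0.0403  0.01   -0.0066  0.0595]
z 0.04 0.06 1 140 [0.0005 0.0044 0.0401 0.0102 0.0142 0.0592]
z 0.06 0.08 -1 211 [-0.0062 -0.0212  0.0603  0.0099 -0.0113  0.0795]
z 0.06 0.08 1 212 [-0.0055  0.0082  0.0613  0.0101  0.0186  0.0798]
z 0.08 0.1 -1 43 [-0.0052 -0.0224  0.0802  0.0099 -0.0113  0.0844]
z 0.08 0.1 1 42 [-0.0014  0.0083  0.08    0.0101  0.0197  0.0843]
```

```bash
python3 -m creep '-1 .016 -.001 0 0 0 0;-1 .032 -.0012 0 0 0 0;-1 .032 -.0012 0 0 0 0;-1 .0162 0 0 0 0 0;-1 0 0 .02 0 0 0;-1 0 0 .02 0 0 0;-1 0 0 .01 0 0 0;-1 0 0 0 0 0 0'
python3 - <<'E'
from h import *
np.set_printoptions(precision=4,suppress=True)
f=save('wrist','w5.png'); np.savez('w5.npz',**f); W=fcloud(f); s=manip.sense(); print(s['ee_pos'],s['ee_rot'],s['grip_width'])
T=R.from_euler('xyz',s['ee_rot']).as_matrix(); Q=(W-s['ee_pos'])@T
m=(abs(Q[...,0])<.02)&(abs(Q[...,1])<.03)&(W[...,2]>.095)
k=m&(Q[...,2]>.06)
for g in(-1,1):
    kk=k&(Q[...,1]*g>0.003); print(g,kk.sum(),np.percentile(Q[kk],[2,98],axis=0).ravel())
m=(abs(Q[...,0]-.03)<.03)&(abs(Q[...,1])<.02)&(abs(W[...,2]-.09)<.004)
print('edge tool y',m.sum(),np.percentile(Q[m],[5,50,95],axis=0)); 
E
```

```text
time_s: 10.85
ee_pos: [0.5991, 0.1964, 0.193]
ee_rot: [-3.137, 0.001, 1.47]
contact_force: [0.5, 0.6, -1.5]
grip_width: 0.0234
[0.5997 0.1964 0.1948] [-3.1394  0.0004  1.4697] 0.0236065166796157
-1 270 [-0.0066 -0.0229  0.0606  0.0095 -0.012   0.0852]
1 270 [-0.0065  0.0075  0.0606  0.0095  0.0186  0.0848]
edge tool y 475 [[ 0.0115 -0.0122  0.1038]
 [ 0.036  -0.0029  0.1056]
 [ 0.0529 -0.0005  0.1087]]
```

View pics/w5.png

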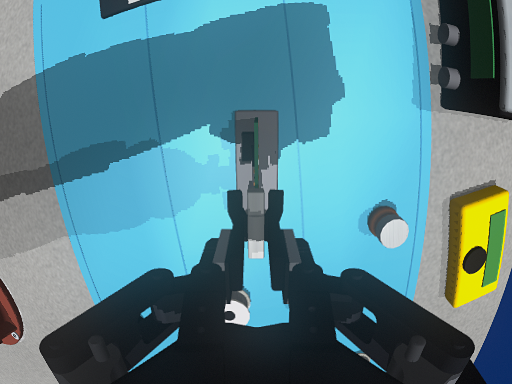

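The wrist view and depth show the jaws centred over the board's edge to about 0.5 mm, between the connectors. Now I'll lower it.

```bash
python3 -m creep '-1 .0015 0 .008 0 0 0;-1 0 0 .01 0 0 0;-1 0 0 .01 0 0 0;-1 0 0 .008 0 0 0;-1 0 0 0 0 0 0;-1 0 0 0 0 0 0;-1 0 0 0 0 0 0'
python3 - <<'E'
from h import *
np.set_printoptions(precision=4,suppress=True)
f=save('wrist','w6.png'); np.savez('w6.npz',**f); W=fcloud(f); s=manip.sense(); print(s['ee_pos'],s['ee_rot'],s['contact_force'],s['torque'],s['grip_width'])
T=R.from_euler('xyz',s['ee_rot']).as_matrix(); Q=(W-s['ee_pos'])@T
m=(abs(Q[...,0]-.03)<.018)&(abs(Q[...,1])<.02)&(abs(W[...,2]-.0905)<.0025)
print('edge',m.sum(),np.percentile(Q[m],[5,50,95],axis=0))
g=save('scene','s3.png'); a=cv2.resize(g['color'][140:230,270:370,::-1],(500,450),interpolation=2)
b=cv2.resize(f['color'][130:280,200:310,::-1],(298,406),interpolation=2)
c=np.zeros((450,798,3),np.uint8); c[:,:500]=a; c[:406,500:]=b; cv2.imwrite('pics/c3.png',c)
for l in ['tip_a','edge']: print(l,[(round(r['conf'],2),np.round(r['at'],1)) for r in manip.landmark_of('scene',l)[:2]])
E
```

```text
time_s: 11.48
ee_pos: [0.6007, 0.1987, 0.1601]
ee_rot: [3.141, -0.0, 1.471]
contact_force: [-0.4, 0.1, -0.7]
grip_width: 0.0236
[0.6008 0.1988 0.1604] [ 3.1409 -0.0002  1.4707] [-0.5278  0.5418 -0.2422] [-0.0545  0.0055 -0.0151] 0.0239276769124378
edge 238 [[ 0.0169 -0.004   0.0693]
 [ 0.0318 -0.0026  0.0701]
 [ 0.0465 -0.0012  0.0713]]
tip_a [(0.61, array([316.2, 185.4])), (0.57, array([237.5, 259.5]))]
edge [(0.78, array([316.2, 181.5]))]
```

View pics/c3.png

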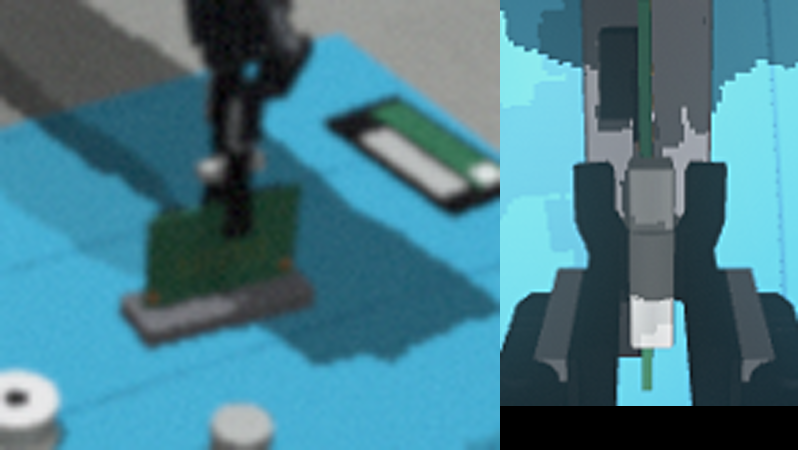

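Crop: the left panel shows the jaw reaching down the board's far (+x) face at the middle of the edge. The right panel shows the board edge central between the jaws. I'll go 3 mm deeper for margin, then hand in.

```bash
python3 -m creep '-1 0 0 .003 0 0 0;-1 0 0 0 0 0 0;-1 0 0 0 0 0 0;-1 0 0 0 0 0 0' && python3 -c "
from cell import manip
s=manip.sense();print(s['contact_force'],s['grip_width'],s['ee_pos']);print(manip.close_job())"
```

```text
time_s: 12.02
ee_pos: [0.6005, 0.1987, 0.1567]
ee_rot: [-3.141, -0.0, 1.471]
contact_force: [0.4, 0.4, -0.7]
grip_width: 0.0238
[ 0.44246579  0.44872124 -0.6990528 ] 0.023785476870469283 [0.600506   0.19872333 0.15672485]
the job is handed in; nothing more can be done
None
```

The clip is held squeezed open around the middle of the board's top edge, one jaw on each side between the connectors, and the job was handed in at 12 s of the 43 s allowed.

I gripped the clip by its handles, lifted it slightly within its play, slid it about 95 mm out through the open end of the rack, carried it over and lowered it at the board.

- **Position:** the board edge sat within about 1 mm of the middle of the gap between the jaws. I estimate the tips are 17–20 mm below the edge. That depth comes from the wrist camera, which read heights about 2 mm too high throughout.
- **Contact:** the force on the tool stayed under 1 N at the board, about the clip's own weight, so nothing suggests the clip is touching the board or its holder. The largest force I saw in the printed readings was about 16 N upward while first squeezing in the rack. I relieved it by raising the tool about 5 mm.
- **One disagreement:** the gripper opening read about 23.7 mm, against the 26 mm given for the handles at the stop. The wrist pictures showed the handles upright and parallel, and the measured jaw gap was about 20 mm, so I took the clip to be fully open.
- **Bystanders:** the gripper was kept clear of the other things and none looked moved, but I only judged that by eye.

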